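Square a glass plate into the corner of an aligning stage with a push tool

TASK

Take the blue-handled pusher and, with its white foot, nudge the green glass plate on the aluminium stage into the square corner of the two black stops: first against the long far stop, then along it until it also touches the short stop on the right. Do not touch the glass with the fingers. At the end leave the pusher standing upright beside the plate or on the bench, let go.

Things in the scene. Friction and masses are not known exactly. Their poses are not given: they have to be found in the camera images.
- glass_plate: Green glass plate, 70 mm (its x) by 100 mm (its y) by 8 mm thick, 0.12 kg, lying flat and loose on the aluminium stage, its centre 28 to 60 mm short of the seated place in both directions, and up to 0.25 rad askew. Origin: centre of its underside; z up. (The amber plate of the same size on the bare bench has no part in the job.)
- pusher_centre (a point): Hand pusher standing on the bench: white round foot 44 mm across and 14 mm high, thin steel neck, round blue handle 24 mm across from 24 to 86 mm above its underside. The point lies on its upright axis (z), 43 mm above its underside. 0.12 kg. Best gripped from above by the handle, 55 mm above its underside.
- long_stop: Black bar, 14 mm wide and high, fixed along the far edge of the stage. Origin: the inner corner where the two stops meet, on the stage's top. Its y axis runs leftward along this stop's inner face (216 mm), its -x axis toward the robot along the short stop's inner face; z up. With the plate seated, the plate's centre is at x = -35, y = +50 mm here, its 100 mm edge along this stop.
- short_stop: Black bar, 14 mm wide and high, 120 mm long, fixed along the right edge of the stage, square to the long stop; same origin and axes as the long stop. The stage is a fixed aluminium plate 190 x 230 mm, 12 mm thick; its top reaches 176 mm toward -x and 216 mm toward +y from this origin.
Mind the look-alikes: they are no part of the job. What is shaped like the part that bears pusher_centre but pink, purple or turquoise is not meant.

How it is judged:
By the outcome, as a careful person would: the job done as asked, in the order asked, and still so for the second after the job is handed in, with the robot touching nothing.
It also fails if it takes over 51 s, if anything falls off the work surface, if the arm or the gripper's body presses on something with over 40 N, if the wrist force passes 120 N, or if a joint passes its speed limit or range.

ROBOT

A 6-joint arm with a two-finger parallel gripper is mounted at the origin on a cart in front of the work surface, level with it; the furniture and walls round the work are solid. World frame = base frame: x ahead of the robot, y to its left, z up, the work surface at z = 0. Lengths are in m, angles in degrees, forces in N, time in s.
With the tool pointing down it reaches from about 0.4 to 0.825 m from the base axis. Payload 7 kg.
Tool frame: the origin (TCP) lies midway between the tips of the shut fingers; the grasp point (between the pads) lies 19 mm behind it; z points along the fingers, y is the direction in which the jaws open and shut (so a half turn about z gives the same grasp; the last joint's range is limited). The gripper opens to 88 mm and grips with 3 to 60 N. Pads are 19 mm wide; open, the fingers measure 130 mm over their backs; the gripper's body (78 mm by 193 mm) begins 47 mm behind the grasp point.
Start: joints at [-55.056, 20.546, 0.682, 0, -70.136, -16.507], TCP at [0.213, -0.64, 0.227] pointing down, gripper open.
Joint ranges: [-176.03, 176.03], [-82.01, 121.73], [-58.28, 71.71], [-173.87, 95.51], [-174.79, -0.11], [-173.66, 173.66]. Speed limits (degrees/s): [136.94, 136.94, 172.46, 180, 180, 180].

INTERFACE

Orientations are given as [roll, pitch, yaw] about the fixed x, y, z axes, in that order (R = Rz(yaw) Ry(pitch) Rx(roll)).
In Python, from plant import r gives the robot as it stands. The module is installed in compiled form; this text tells all that it offers.
- The arm moves only by the tool send_rows, never from a script. Its argument "motion" is a list of rows, each an object with "travel": the shift along the tool's x, y, z in m, a list of three; "spin": the turn about the tool's z in degrees. In form: [{"travel": [tx, ty, tz], "spin": spin}, ...]. A call has 1 to 5 rows; each row shifts and turns the pose as measured when the row begins, along the tool's axes as they then stand; what a row does not reach is not made up. A row lasts 1/12 s, in which the tool goes at most 41.7 mm and 7.16 degrees, less where a joint would pass 70% of its speed; a pose out of reach is approached as far as the arm can. A call is refused whole if a number of a shift passes 0.0417 or a number of a turn 7.16, either way. A call with a gripper value outside its range is refused whole. "gripper" is the gripper command: -1 is shut, 1 is fully open, values between are in proportion, set as the call begins (left out, the last holds). The fingers move at their own pace and stop on an object; "squeeze" is the grip in N (left out, the last holds). Time passes only in rows, so rows that do not move let the fingers close. It gives the time, the measured TCP pose, the force and the opening at its end, in the units of the state.
- r.get_state(): the state, without advancing time (a new reading comes with each control period).
- r.capture(name): name is "side" or "top" or "wrist"; returns (picture, depth): 384x512x3 uint8, blue, green, red; 384x512 float32, m along the optical axis (not along the pixel's ray), 0 where there is no reading.
- r.get_calibration(name): a dict with "fov_y" (degrees; the focal length in pixels is half the picture's height over the tangent of half this angle, whatever the lens; pixels are square), "cx", "cy" (the principal point, pixels), "k1" (the pictures are not rectified: a ray, as slopes to the right and down, at radius r is drawn at 1 + k1 r^2 times it, then the intrinsics apply), "origin" and "orientation" of the camera in the world. Camera axes: x right, y down, z forward; pixel columns grow to the right and rows downward; lengths in m; the calibration is good to about 2 mm. A picture is of the moment at which its call begins: read the wrist's pose just before it. get_calibration takes no time and is no camera call; for the wrist camera it gives the pose at the moment of the call.
- r.close_job(): hands the job in, once; it reports no verdict.
Trained networks look in the newest picture that a camera, given by its name, has taken for a name from the list of things; names that differ only in an ending like _2 or _b are one class to them, and where a whole thing is asked for, a point or a joint stands for the part that bears it (a point fixed in the world has none). Each returns a list of dicts, best first, with "conf" (0 to 1); they miss things now and then, are a little off and sometimes report something else, mostly with a low value. They report only what shows in the picture. A call takes as long as a camera call. They do not tell look-alikes from the thing itself.
- r.boxes_of(camera, target): "at" ([x, y, z] in m, in the coordinates of the camera as it stood for that picture, good to about 4 mm: the middle of the surface that is visible of it).
- r.pinpoint(camera, target): "at" ([x, y, z] in m, in the coordinates of the camera as it stood for that picture, good to about 4 mm: a listed point, or the origin of a listed thing).
The state is a dict: "time_s": time; "joints": joint angles; "qd": joint speeds; "joint_torque": joint torques, N m; "tcp_pos": TCP position; "eef_rot": TCP orientation; "contact_force": force on the tool from outside, world axes, zero at the start; "moment": the same for the moment, N m; "gripper_width": finger opening in m.
Only numpy, scipy, OpenCV 4.12 (cv2) and the standard library are available. Lean on these libraries where they do the work, as an engineer would, in place of code of your own. Each camera call takes 0.05 s, during which the arm holds its last target. There are 200 camera calls.

## Working session

There is one attempt and no reset: what is moved stays moved. The work goes in short steps, Python scripts to look and compute and a tool call to move; the robot and the scene stay as the last step left them, time stands still between calls to the robot, and variables do not carry over. Pictures are saved under pics/ and viewed, about 8 in all and at most 12, crops included, and the job is handed in when it is done.

Besides the shell and the picture viewer there is one more tool, called after "Call:" as name(argument=value, ...), one argument or row to a line, values as JSON. send_rows: Moves the arm, as the interface text tells. Its arguments: {"type":"object","properties":{"motion":{"type":"array"},"gripper":{"type":"number"},"squeeze":{"type":"number"}},"required":["motion"]}

```bash
mkdir -p pics; cat > h.py <<'E'
import numpy as np, cv2
from plant import r
from scipy.spatial.transform import Rotation as R
def cal(n):
    c=r.get_calibration(n); f=192/np.tan(np.radians(c['fov_y']/2))
    return c,f,R.from_euler('xyz',c['orientation'],degrees=True).as_matrix(),np.array(c['origin'])
def toworld(n,p,C=None):
    c,f,M,o=C or cal(n); return M@np.array(p)+o
def pix(n,P,C=None):
    c,f,M,o=C or cal(n); q=M.T@(np.array(P)-o); a,b=q[0]/q[2],q[1]/q[2]; s=1+c['k1']*(a*a+b*b)
    return f*a*s+c['cx'],f*b*s+c['cy']
def cloud(n,depth,C=None):
    c,f,M,o=C or cal(n); K=np.array([[f,0,c['cx']],[0,f,c['cy']],[0,0,1]],float)
    v,u=np.mgrid[:384,:512]; xy=np.dstack([(u-c['cx'])/f,(v-c['cy'])/f]); s=xy.copy()
    for _ in range(10): s=xy/(1+c['k1']*(s**2).sum(2,keepdims=True))
    P=np.dstack([s[...,0]*depth,s[...,1]*depth,depth]); W=P@M.T+o; W[depth==0]=np.nan
    return W
E
python3 - <<'E'
from h import *
print(r.get_state()); 
for n in ['top','side']:
    im,d=r.capture(n); cv2.imwrite(f'pics/{n}0.png',cv2.resize(im,(768,576))); np.savez(f'{n}0.npz',im=im,d=d)
    print(n,r.get_calibration(n))
    for t in ['glass_plate','pusher_centre','long_stop','short_stop']:
        for x in r.pinpoint(n,t): 
            w=toworld(n,x['at']); print(t,round(x['conf'],2),w.round(4),np.round(pix(n,w),0))
E
```

```text
{'time_s': 0.0, 'joints': array([-5.50570287e+01,  2.05907885e+01,  6.34177117e-01, -2.28392127e-02,
       -7.01349527e+01, -1.65073471e+01]), 'qd': array([-0.01282374,  0.01603212, -0.05629613, -0.07470944,  0.05633289,
        0.0239346 ]), 'joint_torque': array([-4.81436982e-04, -5.82714915e+01,  2.93051952e+01,  6.99681357e+00,
        6.84410290e-03, -1.57301256e-04]), 'tcp_pos': array([ 0.21330276, -0.63989597,  0.22562449]), 'eef_rot': array([ 1.79906109e+02, -5.43436799e-03, -1.61572149e+02]), 'contact_force': array([-0.41864401,  0.60389253, -0.27736548]), 'moment': array([-0.00724979,  0.03420377, -0.00523345]), 'gripper_width': 0.08770347234212125}
top {'fov_y': 51.54397164294039, 'cx': 255.1262766172791, 'cy': 196.2452537686678, 'k1': -0.03920142665305022, 'origin': array([0.34968536, 0.22879192, 1.00996038]), 'orientation': array([-1.71810378e+02, -8.10147937e-03, -9.02792013e+01])}
glass_plate 0.69 [0.5067 0.1019 0.0091] [305. 191.]
pusher_centre 0.81 [0.5709 0.2753 0.0405] [236. 164.]
pusher_centre 0.69 [0.3374 0.1631 0.0457] [282. 258.]
pusher_centre 0.67 [0.4877 0.3602 0.0421] [201. 197.]
pusher_centre 0.62 [0.3951 0.4353 0.0416] [170. 235.]
long_stop 0.83 [5.764e-01 4.000e-04 1.080e-02] [343. 164.]
short_stop 0.87 [0.5851 0.0016 0.0052] [342. 161.]
side {'fov_y': 56.692454218319384, 'cx': 259.39405616737145, 'cy': 195.08942328507771, 'k1': -0.09276360949766174, 'origin': array([ 0.51652818, -0.43564073,  0.61992005]), 'orientation': array([-132.21723996,    0.93945816,    4.03697707])}
glass_plate 0.88 [0.5108 0.0953 0.0119] [278. 237.]
pusher_centre 0.74 [0.567  0.2752 0.0367] [302. 178.]
pusher_centre 0.64 [0.4878 0.3662 0.0437] [273. 154.]
pusher_centre 0.59 [0.3376 0.1671 0.0426] [206. 202.]
pusher_centre 0.5 [0.3999 0.4332 0.0423] [244. 140.]
short_stop 0.93 [0.5852 0.0032 0.0091] [312. 273.]
```

View pics/top0.png

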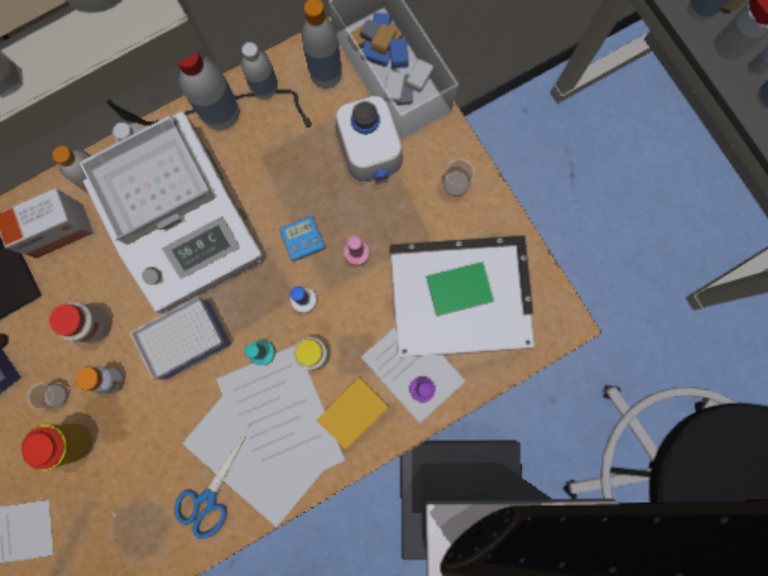

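View pics/side0.png

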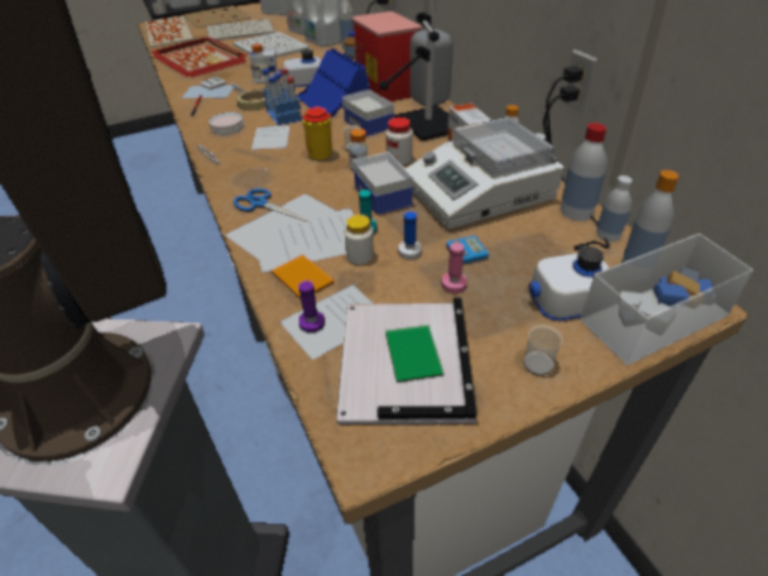

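Look-alikes, in the 768-px top view: pink (356,248), turquoise (260,350), purple (422,390) and blue handle with white foot (302,297). I choose the blue one. The amber plate (352,412) is not the target; the green one (460,289) is. Next I measure these more finely and check the choice in a crop.

```bash
cat >> h.py <<'E'
def onplane(n,uv,z,C=None):
    c,f,M,o=C or cal(n); xy=(np.array(uv,float).reshape(-1,2)-[c['cx'],c['cy']])/f; s=xy.copy()
    for _ in range(10): s=xy/(1+c['k1']*(s**2).sum(1,keepdims=True))
    D=np.c_[s,np.ones(len(s))]@M.T; return o+D*((z-o[2])/D[:,2])[:,None]
def rect(n,m,z,C=None):
    cs,_=cv2.findContours(m.astype(np.uint8),cv2.RETR_EXTERNAL,cv2.CHAIN_APPROX_NONE)
    k=max(cs,key=cv2.contourArea); P=onplane(n,k.reshape(-1,2),z,C)[:,:2]
    q=cv2.minAreaRect((P*1000).astype(np.float32)); return q,cv2.boxPoints(q)
E
python3 - <<'E'
from h import *
for n in ['top','side']:
    z=np.load(n+'0.npz'); im=z['im']; W=cloud(n,z['d']); hsv=cv2.cvtColor(im,cv2.COLOR_BGR2HSV)
    H,S,V=cv2.split(hsv)
    roi=(W[...,0]>.38)&(W[...,0]<.64)&(W[...,1]>-.05)&(W[...,1]<.25)
    g=roi&(H>45)&(H<80)&(S>120); print(n,'plate',rect(n,g,.02))
    b=roi&(V<60)&(W[...,2]<.06)&(W[...,2]>.005); print('stops',rect(n,b,.026), np.nanmedian(W[b][:,2]))
    p=(np.hypot(W[...,0]-.488,W[...,1]-.363)<.05)&(H>100)&(H<130)&(S>130); 
    print('blue',p.sum(),np.nanpercentile(W[p],[5,50,95],axis=0).round(4))
    t=p&(W[...,2]>.078); print('top',np.nanmean(W[t],axis=0),'stage z',np.nanmedian(W[roi&(V>150)&(S<40)][:,2]))
    if n=='top':
        for nm,c in [('pusher',(.488,.363)),('stage',(.50,.1))]:
            q=(abs(W[...,0]-c[0])<.13)&(abs(W[...,1]-c[1])<.16)&(W[...,2]>.06)
            c2=np.c_[W[q].round(2)]; 
            u=np.unique(c2[:,:2].round(1),axis=0)
            print(nm,[(list(k),round(float(c2[(c2[:,:2].round(1)==k).all(1)][:,2].max()),3)) for k in u])
z=np.load('top0.npz')['im'];s=np.load('side0.npz')['im']
cv2.imwrite('pics/crop1.png',np.hstack([cv2.resize(z[170:230,165:245],(400,300)),cv2.resize(s[130:190,235:315],(400,300))]))
E
```

```text
top plate (((502.8865966796875, 99.52516174316406), (67.1708984375, 96.6722412109375), 13.759294509887695), array([[458.7685  , 138.48613 ],
       [481.76138 ,  44.58804 ],
       [547.0047  ,  60.564194],
       [524.01184 , 154.46228 ]], dtype=float32))
stops (((524.45751953125, 4.3059539794921875), (130.47157287597656, 38.94741439819336), 3.9366226196289062), array([[458.03873 ,  19.255085],
       [460.71255 , -19.600437],
       [590.87634 , -10.643177],
       [588.2025  ,  28.212345]], dtype=float32)) 0.024745434256855492
blue 70 [[0.4767 0.3532 0.0822]
 [0.4864 0.3625 0.0842]
 [0.4939 0.3717 0.0874]]
top [0.48573883 0.36239529 0.08454628] stage z 0.010731116166013965
pusher [([np.float64(0.4), np.float64(0.3)], 0.08), ([np.float64(0.4), np.float64(0.4)], 0.09), ([np.float64(0.4), np.float64(0.5)], 0.07), ([np.float64(0.5), np.float64(0.4)], 0.09), ([np.float64(0.5), np.float64(0.5)], 0.6), ([np.float64(0.6), np.float64(0.3)], 0.09), ([np.float64(0.6), np.float64(0.4)], 0.6), ([np.float64(0.6), np.float64(0.5)], 0.63)]
stage []
side plate (((504.5690002441406, 94.55121612548828), (66.30815124511719, 98.2342300415039), 13.904929161071777), array([[460.58307 , 134.26169 ],
       [484.1899  ,  38.90613 ],
       [548.55493 ,  54.840744],
       [524.9481  , 150.1963  ]], dtype=float32))
stops (((526.5874633789062, -2.90289306640625), (130.41598510742188, 47.33469009399414), 4.785388946533203), array([[459.63235 ,  15.242058],
       [463.5812  , -31.927631],
       [593.5426  , -21.047844],
       [589.59375 ,  26.121845]], dtype=float32)) 0.02487077794939918
blue 143 [[0.4804 0.3492 0.0332]
 [0.4886 0.3523 0.0638]
 [0.4966 0.3646 0.0857]]
top [0.48804651 0.35784313 0.08354662] stage z 0.01102546535582316
```

View pics/crop1.png

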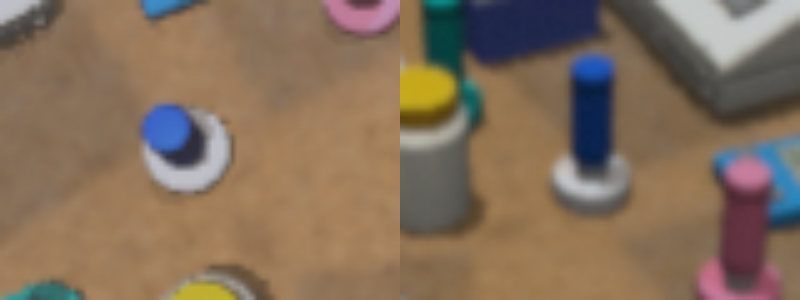

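The crop confirms it: left (top view) shows the blue handle at (168,130) with a white foot, right (side view) the same object at (592,110), and pink is clearly a different one. Its axis is at about (0.487, 0.361). I'm moving over the stage first for a wrist view.

Call:
send_rows(
  motion=[
    {"travel":[-0.015,0.035,0],"spin":3.7},
    {"travel":[-0.015,0.035,0],"spin":3.7},
    {"travel":[-0.015,0.035,0],"spin":3.7},
    {"travel":[-0.015,0.035,0],"spin":3.7},
    {"travel":[-0.015,0.035,0],"spin":3.7},
  ],
)

```text
time_s: 0.92
tcp_pos: [0.2522, -0.4543, 0.2219]
eef_rot: [179.8, -0.2, 178.8]
contact_force: [1.0, 0.0, 0.1]
gripper_width: 0.0877
```

Call:
send_rows(
  motion=[
    {"travel":[-0.015,0.037,0],"spin":0},
    {"travel":[-0.015,0.037,0],"spin":0},
    {"travel":[-0.015,0.037,0],"spin":0},
    {"travel":[-0.015,0.037,0],"spin":0},
    {"travel":[-0.015,0.037,0],"spin":0},
  ],
)

```text
time_s: 1.33
tcp_pos: [0.3321, -0.2632, 0.2231]
eef_rot: [179.9, -0.0, 178.3]
contact_force: [1.0, 0.3, 0.1]
gripper_width: 0.0876
```

Call:
send_rows(
  motion=[
    {"travel":[-0.01,0.038,0],"spin":0},
    {"travel":[-0.01,0.038,0],"spin":0},
    {"travel":[-0.01,0.038,0],"spin":0},
    {"travel":[-0.01,0.038,0],"spin":0},
    {"travel":[-0.01,0.038,0],"spin":0},
  ],
)

```text
time_s: 1.75
tcp_pos: [0.3888, -0.0655, 0.2262]
eef_rot: [179.9, 0.4, 178.3]
contact_force: [1.5, -0.3, -0.3]
gripper_width: 0.0876
```

Call:
send_rows(
  motion=[
    {"travel":[-0.018,0.032,-0.016],"spin":0},
    {"travel":[-0.018,0.032,-0.016],"spin":0},
    {"travel":[-0.018,0.032,-0.016],"spin":0},
    {"travel":[-0.018,0.032,-0.016],"spin":0},
    {"travel":[0,0,0],"spin":0},
  ],
)

```text
time_s: 2.17
tcp_pos: [0.465, 0.0726, 0.2951]
eef_rot: [179.7, 0.7, 178.7]
contact_force: [1.5, 0.3, 0.8]
gripper_width: 0.0874
```

```bash
python3 - <<'E'
from h import *
C=cal('wrist'); im,d=r.capture('wrist'); np.savez('w1.npz',im=im,d=d); print(r.get_state()['tcp_pos'],C[3])
cv2.imwrite('pics/w1.png',cv2.resize(im,(768,576)))
for t in ['glass_plate','long_stop']:
    for x in r.pinpoint('wrist',t): print(t,x['conf'],toworld('wrist',x['at'],C))
import pickle; pickle.dump(C,open('w1.pkl','wb'))
W=cloud('wrist',d,C); H,S,V=cv2.split(cv2.cvtColor(im,cv2.COLOR_BGR2HSV))
roi=(W[...,0]>.38)&(W[...,0]<.64)&(W[...,1]>-.05)&(W[...,1]<.25)
print(rect('wrist',roi&(H>45)&(H<80)&(S>120),.02,C))
E
```

```text
[0.46319152 0.07087104 0.29372885] [0.39716271 0.07280415 0.45186092]
glass_plate 0.84 [0.50445536 0.1033608  0.00919566]
long_stop 0.65 [ 5.78506026e-01 -4.65347246e-05  1.12599497e-02]
(((501.68017578125, 98.89320373535156), (67.57640075683594, 97.44597625732422), 14.013221740722656), array([[457.09946 , 137.98453 ],
       [480.69562 ,  43.438545],
       [546.26086 ,  59.80188 ],
       [522.66473 , 154.34787 ]], dtype=float32))
```

View pics/w1.png

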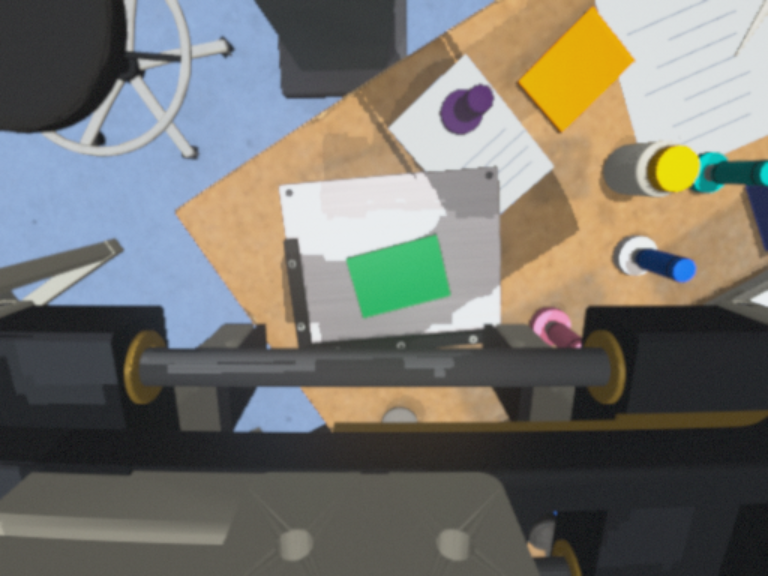

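The picture shows the green plate at (398,276), the short stop along x≈297 from y 240 to 345, and part of the long stop along y≈340. The blue pusher's foot is at (637,257). Stage yaw next, from its edges.

```bash
python3 - <<'E'
from h import *; import pickle
C=pickle.load(open('w1.pkl','rb')); im=np.load('w1.npz')['im']; g=cv2.cvtColor(im,cv2.COLOR_BGR2GRAY).astype(float)
def line(n,g,C,a,b,nrm,z,sign,L=.012):
    """scan across guess line a-b (world m) for strongest step; returns fit"""
    a,b=np.array(a),np.array(b); nrm=np.array(nrm,float); out=[]
    for t in np.linspace(.05,.95,40):
        p=a+(b-a)*t; s=np.linspace(-L,L,49)
        uv=np.array([pix(n,[*(p+nrm*q),z],C) for q in s],np.float32)
        v=cv2.remap(g.astype(np.float32),uv[:,:1],uv[:,1:],cv2.INTER_LINEAR).ravel()
        dv=sign*np.gradient(cv2.GaussianBlur(v[:,None],(1,7),0).ravel()); out.append(p+nrm*s[dv.argmax()])
    out=np.array(out,np.float32); vx,vy,x0,y0=cv2.fitLine(out,cv2.DIST_HUBER,0,.001,.001).ravel()
    r_=np.abs((out-[x0,y0])@[-vy,vx]); return np.array([vx,vy]),np.array([x0,y0]),np.median(r_)
gt=cv2.cvtColor(np.load('top0.npz')['im'],cv2.COLOR_BGR2GRAY).astype(float); T=cal('top')
for n,G,c in [('wrist',g,C),('top',gt,T)]:
    res={}
    for nm,a,b,nr,s in [('near',(.408,.01),(.408,.205),(-1,0),-1),('short',(.47,.002),(.57,.002),(0,1),1),('long',(.582,.01),(.582,.20),(1,0),-1)]:
        res[nm]=line(n,G,c,a,b,nr,.012,s); v=res[nm][0]
        print(n,nm,np.degrees(np.arctan2(v[1],v[0])).round(2),res[nm][1].round(4),res[nm][2].round(4))
    (v,p,_),(w,q,_)=res['long'],res['short']; k=np.linalg.solve(np.c_[v,-w],q-p); print('corner',p+v*k[0])
E
```

```text
wrist near 88.68 [0.3998 0.1048] 0.002
wrist short 3.63 [ 0.52   -0.0036] 1e-04
wrist long 89.84 [0.5744 0.1019] 0.003
corner [ 5.74161172e-01 -1.12995505e-04]
top near -89.9 [0.3981 0.108 ] 0.0011
top short 3.85 [ 0.5269 -0.0038] 0.0004
top long -88.18 [0.5721 0.1094] 0.0006
corner [ 5.7559001e-01 -4.7706068e-04]
```

```bash
cat >> h.py <<'E'
def line(n,g,C,a,b,nrm,z,sign,L=.008):
    a,b=np.array(a),np.array(b); nrm=np.array(nrm,float); out=[]
    for t in np.linspace(.05,.95,40):
        p=a+(b-a)*t; s=np.linspace(-L,L,49)
        uv=np.array([pix(n,[*(p+nrm*q),z],C) for q in s],np.float32)
        v=cv2.remap(g.astype(np.float32),uv[:,:1],uv[:,1:],cv2.INTER_LINEAR).ravel()
        dv=sign*np.gradient(cv2.GaussianBlur(v[:,None],(1,7),0).ravel()); out.append(p+nrm*s[dv.argmax()])
    out=np.array(out,np.float32); vx,vy,x0,y0=cv2.fitLine(out,cv2.DIST_HUBER,0,.001,.001).ravel()
    r_=np.abs((out-[x0,y0])@[-vy,vx]); return np.array([vx,vy]),np.array([x0,y0]),np.median(r_)
E
python3 - <<'E'
from h import *; import pickle
C=pickle.load(open('w1.pkl','rb')); g=cv2.cvtColor(np.load('w1.npz')['im'],cv2.COLOR_BGR2GRAY).astype(float)
gt=cv2.cvtColor(np.load('top0.npz')['im'],cv2.COLOR_BGR2GRAY).astype(float); T=cal('top')
f=np.radians(3.7); X=np.array([np.cos(f),np.sin(f)]); Y=np.array([-np.sin(f),np.cos(f)]); o=np.array([.5765,-.0005])
L=lambda x,y:o+x*X+y*Y
for n,G,c in [('wrist',g,C),('top',gt,T)]:
    res={}
    for nm,a,b,nr,s in [('near',L(-.176,.03),L(-.176,.2),-X,-1),('short',L(-.11,0),L(-.01,0),Y,1),('long',L(0,.01),L(0,.2),X,-1),('left',L(-.16,.216),L(-.02,.216),Y,-1)]:
        res[nm]=line(n,G,c,a,b,nr,.012,s); v=res[nm][0]
        print(n,nm,np.degrees(np.arctan2(v[1],v[0])).round(2),res[nm][1].round(4),res[nm][2].round(4))
    (v,p,_),(w,q,_)=res['long'],res['short']; k=np.linalg.solve(np.c_[v,-w],q-p); print('corner',p+v*k[0])
E
```

```text
wrist near -87.09 [0.3966 0.0854] 0.0007
wrist short 3.73 [ 0.5166 -0.0037] 0.0003
wrist long -86.3 [0.571  0.1057] 0.0003
wrist left 3.87 [0.4728 0.2084] 0.0007
corner [5.7779276e-01 2.7578324e-04]
top near -86.6 [0.3956 0.103 ] 0.0005
top short 3.8 [ 0.5199 -0.0045] 0.0004
top long -86.31 [0.571  0.1057] 0.0005
top left 4.44 [0.4729 0.2076] 0.0005
corner [ 0.57783425 -0.00068318]
```

Stage frame: corner at (0.5778, -0.0002), yaw 3.73°, and both cameras agree. The plate is about 34 and 54 mm short and 10° askew. Now to the pusher.

Call:
send_rows(
  motion=[
    {"travel":[-0.005,0.036,0.01],"spin":-2.5},
    {"travel":[-0.005,0.036,0.012],"spin":-2.5},
    {"travel":[-0.005,0.036,0.015],"spin":0},
    {"travel":[-0.005,0.036,0.015],"spin":0},
    {"travel":[-0.005,0.036,0.015],"spin":0},
  ],
)

```text
time_s: 2.73
tcp_pos: [0.4789, 0.2438, 0.227]
eef_rot: [179.6, 0.7, -176.9]
contact_force: [1.0, -0.1, 0.4]
gripper_width: 0.0875
```

Call:
send_rows(
  motion=[
    {"travel":[-0.005,0.035,0.015],"spin":0},
    {"travel":[-0.005,0.035,0.015],"spin":0},
    {"travel":[-0.004,0.02,0.015],"spin":0},
    {"travel":[0,0,0],"spin":0},
  ],
)

```text
time_s: 3.07
tcp_pos: [0.4868, 0.3364, 0.1759]
eef_rot: [179.8, 0.5, -177.1]
contact_force: [0.1, -1.1, -0.3]
gripper_width: 0.0877
```

```bash
python3 - <<'E'
from h import *
s=r.get_state(); C=cal('wrist'); im,d=r.capture('wrist'); print(s['tcp_pos'],s['eef_rot'],s['joints'])
cv2.imwrite('pics/w2.png',cv2.resize(im,(640,480)))
W=cloud('wrist',d,C); H,S,V=cv2.split(cv2.cvtColor(im,cv2.COLOR_BGR2HSV))
p=(np.hypot(W[...,0]-.487,W[...,1]-.361)<.04)&(H>100)&(H<130)&(S>130)
t=p&(W[...,2]>.08); print(p.sum(),t.sum(),np.nanmean(W[t],axis=0),np.nanpercentile(W[t],[2,98],axis=0))
f=(np.hypot(W[...,0]-.487,W[...,1]-.361)<.04)&(S<60)&(V>120)&(W[...,2]<.03)
print('foot',rect('wrist',f,.014,C))
for x in r.pinpoint('wrist','pusher_centre'): print(x['conf'],toworld('wrist',x['at'],C))
E
```

```text
[0.48684389 0.33642248 0.17588876] [ 179.83291402    0.46678505 -177.08593543] [  53.73005945   14.65257884  -14.77540603    0.29544517  -60.14790789
 -140.96142772]
420 420 [0.48463855 0.36263418 0.08909595] [[0.46716462 0.34474717 0.08346029]
 [0.49483302 0.37278272 0.19797943]]
foot (((482.10821533203125, 361.8855285644531), (37.24672317504883, 43.34629440307617), 26.387842178344727), array([[455.79276, 373.0234 ],
       [475.05783, 334.1935 ],
       [508.42368, 350.74765],
       [489.1586 , 389.57755]], dtype=float32))
0.79 [0.33469392 0.16579252 0.04861336]
0.7 [0.48815514 0.36469918 0.0397651 ]
0.65 [0.39628377 0.43044704 0.03977905]
0.62 [0.57028678 0.27171286 0.03959709]
```

View pics/w2.png

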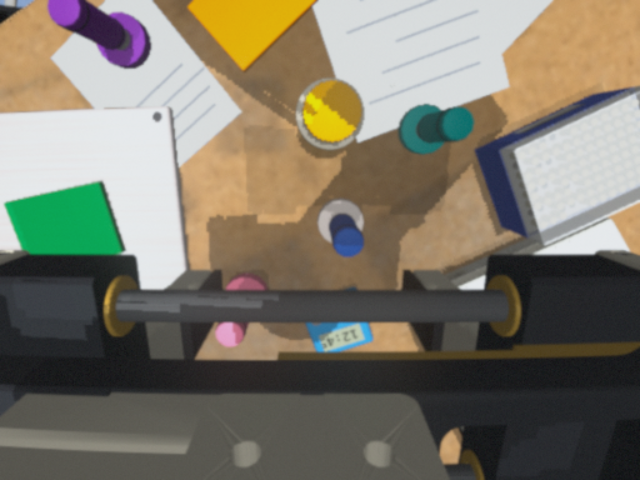

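Wrist view: blue handle top at (347,237), pink at (230,330) off to the left, both jaws clear. Centring over it and descending.

Call:
send_rows(
  motion=[
    {"travel":[-0.0015,0.026,0.01],"spin":-0.8},
    {"travel":[0,0,0.03],"spin":0},
    {"travel":[0,0,0.025],"spin":0},
    {"travel":[0,0,0],"spin":0},
  ],
)

```text
time_s: 3.5
tcp_pos: [0.4905, 0.3565, 0.1172]
eef_rot: [179.5, 0.9, -176.6]
contact_force: [-1.1, -0.9, -1.2]
gripper_width: 0.0877
```

Call:
send_rows(
  motion=[
    {"travel":[0.004,0.006,0.03],"spin":0},
    {"travel":[0,0,0.025],"spin":0},
    {"travel":[0,0,0.018],"spin":0},
    {"travel":[0,0,0.005],"spin":0},
    {"travel":[0,0,0],"spin":0},
  ],
)

```text
time_s: 3.92
tcp_pos: [0.4915, 0.3585, 0.0465]
eef_rot: [179.2, 1.3, -176.9]
contact_force: [-0.3, -0.6, 0.7]
gripper_width: 0.0878
```

Call:
send_rows(
  motion=[
    {"travel":[0.004,0.003,0.01],"spin":0},
    {"travel":[0,0,0],"spin":0},
  ],
)

```text
time_s: 4.08
tcp_pos: [0.4888, 0.3613, 0.0394]
eef_rot: [179.0, 1.4, -177.0]
contact_force: [0.1, -0.8, 0.0]
gripper_width: 0.0878
```

Call:
send_rows(
  motion=[
    {"travel":[0.002,0.001,0.003],"spin":0},
    {"travel":[0,0,0],"spin":0},
    {"travel":[0,0,0],"spin":0},
    {"travel":[0,0,0],"spin":0},
    {"travel":[0,0,0],"spin":0},
  ],
  gripper=-1,
  squeeze=25,
)

```text
time_s: 4.5
tcp_pos: [0.488, 0.3642, 0.0404]
eef_rot: [178.8, 1.7, -176.9]
contact_force: [-0.8, -0.2, -0.8]
gripper_width: 0.0601
```

Call:
send_rows(
  motion=[
    {"travel":[0,0,0],"spin":0},
    {"travel":[0,0,0],"spin":0},
    {"travel":[0,0,0],"spin":0},
  ],
)

```text
time_s: 4.75
tcp_pos: [0.4882, 0.3646, 0.041]
eef_rot: [178.7, 1.7, -176.9]
contact_force: [0.4, 1.0, 0.3]
gripper_width: 0.0401
```

Call:
send_rows(
  motion=[
    {"travel":[0.001,-0.002,0.003],"spin":0},
    {"travel":[0,0,0],"spin":0},
    {"travel":[0,0,0],"spin":0},
    {"travel":[0,0,0],"spin":0},
  ],
)

```text
time_s: 5.08
tcp_pos: [0.4876, 0.3627, 0.0378]
eef_rot: [178.7, 1.7, -176.9]
contact_force: [-1.1, -0.9, 0.4]
gripper_width: 0.0235
```

Gripped (23.5 mm). Lifting and carrying it to the near side of the plate.

Call:
send_rows(
  motion=[
    {"travel":[0,0,-0.03],"spin":0},
    {"travel":[0,0,-0.03],"spin":0},
    {"travel":[0.01,-0.037,0],"spin":0},
    {"travel":[0.01,-0.037,0],"spin":0},
    {"travel":[0.01,-0.037,0],"spin":0},
  ],
)

```text
time_s: 5.5
tcp_pos: [0.4628, 0.2513, 0.095]
eef_rot: [178.8, 1.7, -176.6]
contact_force: [0.8, 0.2, -1.1]
gripper_width: 0.0237
```

Call:
send_rows(
  motion=[
    {"travel":[0.01,-0.037,0],"spin":0},
    {"travel":[0.01,-0.037,0],"spin":0},
    {"travel":[0.01,-0.037,0],"spin":0},
    {"travel":[0.005,-0.02,0],"spin":0},
    {"travel":[0,0,0],"spin":0},
  ],
)

```text
time_s: 5.92
tcp_pos: [0.4283, 0.1062, 0.0898]
eef_rot: [178.9, 1.5, -176.7]
contact_force: [-0.2, 0.1, -1.4]
gripper_width: 0.0236
```

Call:
send_rows(
  motion=[
    {"travel":[-0.002,-0.01,0.01],"spin":-0.4},
    {"travel":[0,0,0.015],"spin":0},
    {"travel":[0,0,0.006],"spin":0},
    {"travel":[0,0,0],"spin":0},
  ],
)

```text
time_s: 6.25
tcp_pos: [0.4315, 0.0949, 0.0588]
eef_rot: [178.8, 1.6, -176.5]
contact_force: [0.2, 0.6, -0.3]
gripper_width: 0.023
```

```bash
cat >> h.py <<'E'
def st(p):
    f=np.radians(3.73); d=np.array(p)[:2]-[.5778,-.0002]; return np.round(1000*np.array([d[0]*np.cos(f)+d[1]*np.sin(f),-d[0]*np.sin(f)+d[1]*np.cos(f)]),1)
E
python3 - <<'E'
from h import *
s=r.get_state(); print(s['tcp_pos'],st(s['tcp_pos']),s['eef_rot'])
im,d=r.capture('side'); np.savez('s2.npz',im=im,d=d)
u,v=map(int,pix('side',[.46,.1,.03])); cv2.imwrite('pics/s2.png',cv2.resize(im[v-75:v+75,u-100:u+100],(800,600),interpolation=cv2.INTER_CUBIC)); print(u,v)
E
```

```text
[0.43145422 0.09490131 0.05879843] [-139.8  104.4] [ 178.82313951    1.61400724 -176.54558788]
255 228
```

View pics/s2.png

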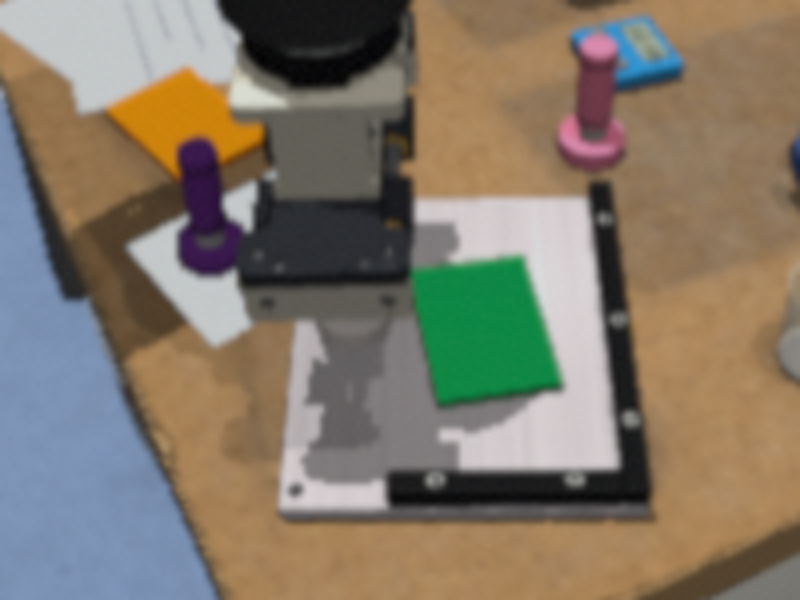

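The side crop shows the foot at (352,328), just robot-side of the untouched plate at (485,330). Lowering the last bit and starting the push toward the long stop.

Call:
send_rows(
  motion=[
    {"travel":[0,0.001,0.006],"spin":0},
    {"travel":[0,0,0],"spin":0},
    {"travel":[-0.006,0,0],"spin":0},
    {"travel":[-0.006,0,0],"spin":0},
    {"travel":[-0.004,0,0],"spin":0},
  ],
)

```text
time_s: 6.72
tcp_pos: [0.4493, 0.0994, 0.0545]
eef_rot: [178.8, 1.7, -176.3]
contact_force: [0.9, 0.1, -1.0]
gripper_width: 0.0234
```

Call:
send_rows(
  motion=[
    {"travel":[-0.003,-0.001,0.002],"spin":0},
    {"travel":[-0.004,0,0],"spin":0},
    {"travel":[-0.004,0,0],"spin":0},
    {"travel":[-0.004,0,0],"spin":0},
    {"travel":[-0.004,0,0],"spin":0},
  ],
)

```text
time_s: 7.13
tcp_pos: [0.4711, 0.0998, 0.0531]
eef_rot: [178.8, 1.7, -176.4]
contact_force: [-1.0, 0.4, -1.2]
gripper_width: 0.0237
```

Call:
send_rows(
  motion=[
    {"travel":[-0.003,0,0.001],"spin":0},
    {"travel":[-0.001,0,0],"spin":0},
  ],
)

```text
time_s: 7.3
tcp_pos: [0.4763, 0.1002, 0.0522]
eef_rot: [178.8, 1.7, -176.4]
contact_force: [-1.2, 1.3, -0.6]
gripper_width: 0.0238
```

```bash
cat >> h.py <<'E'
def plate(n):
    C=cal(n); im,d=r.capture(n); H,S,V=cv2.split(cv2.cvtColor(im,cv2.COLOR_BGR2HSV)); W=cloud(n,d,C)
    g=(W[...,0]>.38)&(W[...,0]<.64)&(W[...,1]>-.05)&(W[...,1]<.25)&(H>45)&(H<80)&(S>100)
    q,b=rect(n,g,.02,C); print(n,np.round(q[1],1),round(q[2],1),'ctr',st(np.array(q[0])/1000),'corners',[st(p/1000).tolist() for p in b]); return im
E
python3 - <<'E'
from h import *
s=r.get_state(); print(s['tcp_pos'],st(s['tcp_pos']),s['contact_force'])
plate('side'); plate('top'); plate('wrist')
E
```

```text
[0.47628728 0.10017306 0.05216629] [-94.8 106.8] [-1.18415536  1.30758118 -0.64179122]
side [ 72.4 101.3] 8.6 ctr [-35.7  97.3] corners [[-76.1, 144.7], [-67.5, 43.7], [4.7, 49.9], [-3.9, 150.9]]
top [19.8 47. ] 33.6 ctr [-10.9 133.9] corners [[-31.2, 149.3], [-7.8, 108.6], [9.4, 118.5], [-14.0, 159.2]]Traceback (most recent call last):
  File "<stdin>", line 3, in <module>
  File "h.py", line 40, in plate
    q,b=rect(n,g,.02,C); print(n,np.round(q[1],1),round(q[2],1),'ctr',st(np.array(q[0])/1000),'corners',[st(p/1000).tolist() for p in b]); return im
        ~~~~^^^^^^^^^^^
  File "h.py", line 24, in rect
    k=max(cs,key=cv2.contourArea); P=onplane(n,k.reshape(-1,2),z,C)[:,:2]
ValueError: max() iterable argument is empty
```

Call:
send_rows(
  motion=[
    {"travel":[-0.002,0,0.001],"spin":0},
    {"travel":[-0.002,0,0],"spin":0},
  ],
)

```text
time_s: 7.62
tcp_pos: [0.4793, 0.1002, 0.0513]
eef_rot: [178.8, 1.7, -176.4]
contact_force: [-1.8, 0.4, -1.4]
gripper_width: 0.0239
```

```bash
python3 - <<'E'
from h import *
s=r.get_state(); print(s['tcp_pos'],st(s['tcp_pos']),s['contact_force'])
plate('side')
E
```

```text
[0.47929218 0.10022998 0.05132392] [-91.8 106.6] [-1.81853624  0.42843833 -1.38346007]
side [ 72.1 100.5] 3.1 ctr [-31.8  96.6] corners [[-67.4, 147.2], [-68.4, 46.7], [3.7, 45.9], [4.7, 146.4]]
```

Call:
send_rows(
  motion=[
    {"travel":[-0.002,0,0],"spin":0},
    {"travel":[-0.002,0,0],"spin":0},
  ],
)

```text
time_s: 7.83
tcp_pos: [0.4814, 0.0998, 0.0509]
eef_rot: [178.9, 1.4, -176.4]
contact_force: [-8.7, 3.2, 2.1]
gripper_width: 0.0234
```

Force rose to 9 N with the plate flush on the long stop. Backing off, lifting and going round to the left edge.

Call:
send_rows(
  motion=[
    {"travel":[0.01,0,0],"spin":0},
    {"travel":[0.01,0,0],"spin":0},
    {"travel":[0,0,-0.025],"spin":0},
    {"travel":[0,0,-0.025],"spin":0},
    {"travel":[0,0,0],"spin":0},
  ],
)

```text
time_s: 8.25
tcp_pos: [0.4563, 0.0962, 0.1003]
eef_rot: [179.0, 1.3, -176.4]
contact_force: [1.4, -0.1, -0.6]
gripper_width: 0.0237
```

Call:
send_rows(
  motion=[
    {"travel":[-0.02,0.025,0],"spin":0},
    {"travel":[-0.02,0.025,0],"spin":0},
    {"travel":[-0.02,0.025,0],"spin":0},
    {"travel":[-0.005,0.005,0],"spin":0},
    {"travel":[0,0,0],"spin":0},
  ],
)

```text
time_s: 8.67
tcp_pos: [0.5157, 0.1832, 0.1058]
eef_rot: [178.7, 1.7, -176.5]
contact_force: [1.0, -1.2, -1.6]
gripper_width: 0.0237
```

```bash
python3 - <<'E'
from h import *
s=r.get_state(); print(s['tcp_pos'],st(s['tcp_pos']),s['contact_force'],s['eef_rot'])
plate('side'); plate('top')
E
```

```text
[0.51573233 0.18320238 0.10578044] [-50.  187.1] [ 1.02815159 -1.21063989 -1.56986812] [ 178.69852567    1.67333009 -176.48285845]
side [71.2 97.8] 3.1 ctr [-31.6  97.9] corners [[-66.6, 147.2], [-67.7, 49.4], [3.5, 48.6], [4.6, 146.4]]
top [35.4  7.7] 89.7 ctr [-65.3  99.2] corners [[-70.4, 81.8], [-62.7, 81.3], [-60.3, 116.6], [-67.9, 117.2]]
```

Call:
send_rows(
  motion=[
    {"travel":[-0.014,0,0.01],"spin":0},
    {"travel":[0,0,0.02],"spin":0},
    {"travel":[0,0,0.015],"spin":0},
    {"travel":[0,0,0.006],"spin":0},
    {"travel":[0,0,0],"spin":0},
  ],
)

```text
time_s: 9.18
tcp_pos: [0.5262, 0.1797, 0.054]
eef_rot: [178.7, 1.6, -176.6]
contact_force: [0.9, -0.3, -1.8]
gripper_width: 0.0238
```

Call:
send_rows(
  motion=[
    {"travel":[-0.004,0,0.002],"spin":0},
    {"travel":[0,-0.005,0.001],"spin":0},
    {"travel":[0,-0.005,0],"spin":0},
    {"travel":[0,-0.004,0],"spin":0},
    {"travel":[0,-0.004,0],"spin":0},
  ],
)

```text
time_s: 9.6
tcp_pos: [0.5315, 0.1601, 0.053]
eef_rot: [178.6, 1.7, -176.6]
contact_force: [-0.0, 0.8, -0.8]
gripper_width: 0.0235
```

Call:
send_rows(
  motion=[
    {"travel":[0,-0.004,0],"spin":0},
    {"travel":[0,-0.004,0],"spin":0},
    {"travel":[0,-0.004,0],"spin":0},
    {"travel":[0,-0.004,0],"spin":0},
  ],
)

```text
time_s: 9.93
tcp_pos: [0.5331, 0.1425, 0.0539]
eef_rot: [178.5, 1.9, -176.6]
contact_force: [0.4, 0.5, -2.1]
gripper_width: 0.0239
```

```bash
python3 - <<'E'
from h import *
s=r.get_state(); print(s['tcp_pos'],st(s['tcp_pos']),s['contact_force'],s['eef_rot'])
plate('side')
E
```

```text
[0.53312537 0.14245013 0.05386166] [-35.3 145.3] [ 0.39880063  0.49525517 -2.10090571] [ 178.54893902    1.8555039  -176.62109258]
side [ 71.4 102.2] 3.9 ctr [-31.4  70.6] corners [[-67.3, 121.6], [-67.0, 19.4], [4.4, 19.6], [4.1, 121.8]]
```

Call:
send_rows(
  motion=[
    {"travel":[0,-0.004,0.003],"spin":0},
    {"travel":[0,-0.004,0.001],"spin":0},
    {"travel":[0,-0.004,0],"spin":0},
    {"travel":[0,-0.004,0],"spin":0},
  ],
)

```text
time_s: 10.32
tcp_pos: [0.5355, 0.1259, 0.0499]
eef_rot: [178.5, 2.0, -176.6]
contact_force: [-0.8, 1.5, 1.0]
gripper_width: 0.0231
```

```bash
python3 - <<'E'
from h import *
s=r.get_state(); print(s['tcp_pos'],st(s['tcp_pos']),s['contact_force'],s['eef_rot'])
plate('side')
E
```

```text
[0.53549437 0.12593752 0.04987133] [-34.  128.6] [-0.78594173  1.47821221  0.95053043] [ 178.47246341    2.00224674 -176.58486597]
side [ 71.  100.9] 3.1 ctr [-31.2  52.7] corners [[-66.1, 103.6], [-67.3, 2.7], [3.7, 1.8], [4.9, 102.8]]
```

Call:
send_rows(
  motion=[
    {"travel":[0,-0.003,-0.001],"spin":0},
    {"travel":[0,-0.002,0],"spin":0},
  ],
)

```text
time_s: 10.53
tcp_pos: [0.5355, 0.1195, 0.0505]
eef_rot: [178.5, 1.9, -176.6]
contact_force: [-0.7, 1.0, -0.2]
gripper_width: 0.0236
```

Call:
send_rows(
  motion=[
    {"travel":[0,-0.001,0],"spin":0},
  ],
)

```text
time_s: 10.62
tcp_pos: [0.5358, 0.1186, 0.0505]
eef_rot: [178.5, 2.0, -176.6]
contact_force: [0.2, 6.5, -1.4]
gripper_width: 0.0238
```

Call:
send_rows(
  motion=[
    {"travel":[0,-0.001,0],"spin":0},
    {"travel":[0,-0.001,0],"spin":0},
  ],
)

```text
time_s: 10.78
tcp_pos: [0.5362, 0.1183, 0.0506]
eef_rot: [178.3, 2.1, -176.7]
contact_force: [-3.2, 8.2, 1.6]
gripper_width: 0.0237
```

```bash
python3 - <<'E'
from h import *
s=r.get_state(); print(s['tcp_pos'],st(s['tcp_pos']),s['contact_force'],s['eef_rot'])
im=plate('side')
u,v=map(int,pix('side',[.53,.05,.02])); cv2.imwrite('pics/s3.png',cv2.resize(im[v-60:v+60,u-80:u+80],(800,600),interpolation=cv2.INTER_CUBIC))
E
```

```text
[0.53623614 0.11830745 0.05058009] [-33.8 121. ] [-3.15128028  8.19649786  1.57486156] [ 178.29652645    2.06857109 -176.68157744]
side [71.  97.4] 3.1 ctr [-31.3  48.5] corners [[-66.2, 97.6], [-67.3, 0.2], [3.7, -0.6], [4.8, 96.8]]
```

View pics/s3.png

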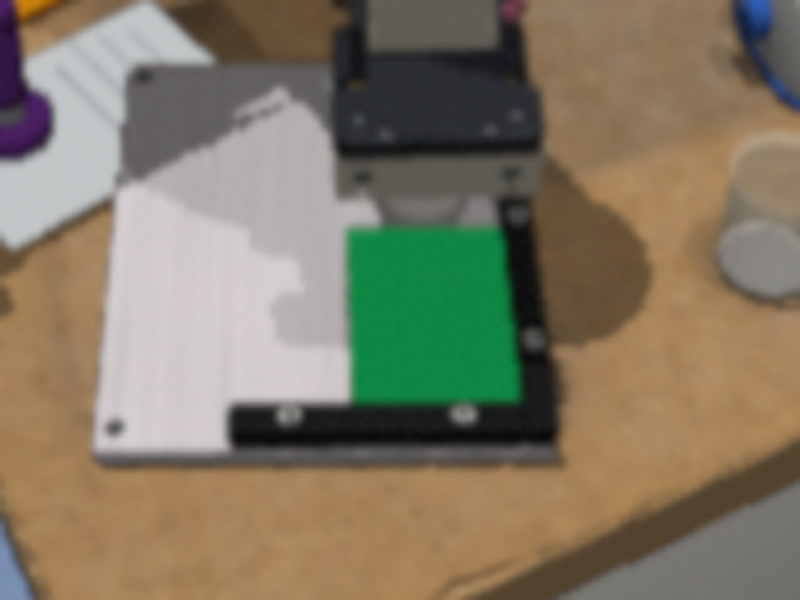

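The crop shows the plate (435,315) flush on both the short stop (y≈403) and the long stop (x≈510), with 8 N at the foot. Backing off the foot and setting the pusher down upright on the free left part of the stage.

Call:
send_rows(
  motion=[
    {"travel":[0,0.006,-0.001],"spin":0},
    {"travel":[0,0.015,-0.003],"spin":0},
    {"travel":[0.012,0.018,0],"spin":0},
    {"travel":[0.012,0.015,0],"spin":0},
    {"travel":[0.01,0.006,0],"spin":0},
  ],
)

```text
time_s: 11.25
tcp_pos: [0.4981, 0.1768, 0.0546]
eef_rot: [178.4, 1.9, -176.9]
contact_force: [0.0, -0.4, -2.3]
gripper_width: 0.0234
```

Call:
send_rows(
  motion=[
    {"travel":[0,0,0.001],"spin":0},
    {"travel":[0,0,0.002],"spin":0},
  ],
)

```text
time_s: 11.42
tcp_pos: [0.4963, 0.178, 0.0517]
eef_rot: [178.5, 1.9, -176.7]
contact_force: [-0.5, -0.0, -0.8]
gripper_width: 0.0236
```

Call:
send_rows(
  motion=[
    {"travel":[0,0,0.001],"spin":0},
    {"travel":[0,0,0.001],"spin":0},
  ],
)

```text
time_s: 11.58
tcp_pos: [0.4969, 0.178, 0.0496]
eef_rot: [178.5, 1.9, -176.7]
contact_force: [-5.7, 3.2, 15.9]
gripper_width: 0.0237
```

Call:
send_rows(
  motion=[
    {"travel":[0,0,-0.0005],"spin":0},
  ],
)

```text
time_s: 11.67
tcp_pos: [0.4973, 0.1777, 0.0501]
eef_rot: [178.5, 1.9, -176.7]
contact_force: [-0.2, -0.3, -1.0]
gripper_width: 0.0234
```

Call:
send_rows(
  motion=[
    {"travel":[0,0,0],"spin":0},
    {"travel":[0,0,0],"spin":0},
    {"travel":[0,0,0],"spin":0},
    {"travel":[0,0,0],"spin":0},
    {"travel":[0,0,0],"spin":0},
  ],
  gripper=0.6,
)

```text
time_s: 12.08
tcp_pos: [0.499, 0.1764, 0.05]
eef_rot: [178.5, 1.9, -176.8]
contact_force: [-0.1, -0.1, -0.1]
gripper_width: 0.0514
```

Call:
send_rows(
  motion=[
    {"travel":[0,0,0],"spin":0},
    {"travel":[0,0,0],"spin":0},
    {"travel":[0,0,0],"spin":0},
    {"travel":[0,0,0],"spin":0},
  ],
)

```text
time_s: 12.42
tcp_pos: [0.4991, 0.1762, 0.0499]
eef_rot: [178.5, 1.9, -176.9]
contact_force: [0.2, 0.2, -0.5]
gripper_width: 0.0697
```

Call:
send_rows(
  motion=[
    {"travel":[0,0,-0.02],"spin":0},
    {"travel":[0,0,-0.03],"spin":0},
    {"travel":[0,0,-0.035],"spin":0},
    {"travel":[0,0,-0.035],"spin":0},
    {"travel":[0,0,-0.035],"spin":0},
  ],
)

```text
time_s: 12.83
tcp_pos: [0.4893, 0.1688, 0.2017]
eef_rot: [179.1, 1.0, -176.9]
contact_force: [1.0, 1.2, 0.5]
gripper_width: 0.0703
```

Call:
send_rows(
  motion=[
    {"travel":[0.035,-0.01,-0.01],"spin":0},
    {"travel":[0.035,-0.01,-0.01],"spin":0},
    {"travel":[0,0,0],"spin":0},
    {"travel":[0,0,0],"spin":0},
  ],
)

```text
time_s: 13.17
tcp_pos: [0.4221, 0.1463, 0.2304]
eef_rot: [178.6, 1.9, -176.9]
contact_force: [0.3, 0.6, 0.5]
gripper_width: 0.0699
```

```bash
python3 - <<'E'
from h import *
s=r.get_state(); print(s['tcp_pos'],s['contact_force'])
im=plate('side'); a=plate('wrist'); 
u,v=map(int,pix('side',[.52,.1,.03])); A=cv2.resize(im[v-75:v+75,u-100:u+100],(400,300),interpolation=cv2.INTER_CUBIC)
cv2.imwrite('pics/f.png',np.hstack([A,cv2.resize(a,(400,300))]))
E
```

```text
[0.42212977 0.14626147 0.23042175] [0.29250849 0.61816433 0.49535784]
side [72.  94.7] 3.3 ctr [-32.2  47.1] corners [[-67.9, 94.7], [-68.5, -0.0], [3.5, -0.5], [4.1, 94.2]]
wrist [20.  22.7] 2.7 ctr [-61.6  88.8] corners [[-71.4, 100.3], [-71.8, 77.6], [-51.8, 77.2], [-51.4, 99.9]]
```

View pics/f.png

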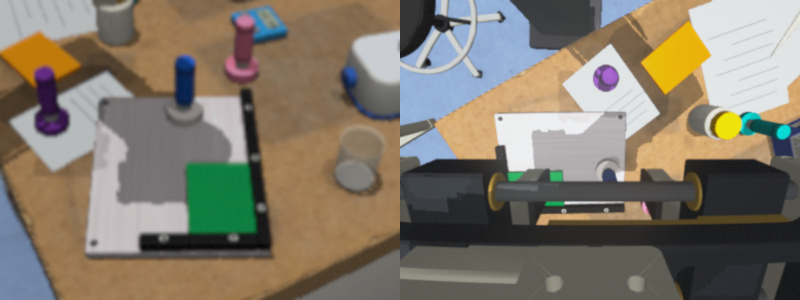

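Call:
send_rows(
  motion=[
    {"travel":[0,-0.04,-0.01],"spin":0},
    {"travel":[0,-0.04,-0.005],"spin":0},
    {"travel":[0,-0.04,0],"spin":0},
    {"travel":[0,-0.04,0],"spin":0},
    {"travel":[0,-0.04,0],"spin":0},
  ],
)

```text
time_s: 13.68
tcp_pos: [0.437, -0.0533, 0.2383]
eef_rot: [178.8, 1.6, -176.1]
contact_force: [1.5, 0.0, -0.4]
gripper_width: 0.0698
```

Call:
send_rows(
  motion=[
    {"travel":[0,-0.04,0],"spin":0},
    {"travel":[0,-0.04,0],"spin":0},
    {"travel":[0,-0.04,0],"spin":0},
    {"travel":[0,0,0],"spin":0},
    {"travel":[0,0,0],"spin":0},
  ],
)

```text
time_s: 14.1
tcp_pos: [0.4458, -0.1868, 0.2303]
eef_rot: [178.8, 1.1, -176.7]
contact_force: [-0.0, 0.9, 0.6]
gripper_width: 0.0697
```

```bash
python3 - <<'E'
from h import *
s=r.get_state(); print(s['tcp_pos'],s['contact_force'])
a=plate('top'); plate('side')
u,v=map(int,pix('top',[.53,.09,.02])); cv2.imwrite('pics/f2.png',cv2.resize(a[v-45:v+45,u-60:u+60],(800,600),interpolation=cv2.INTER_CUBIC))
E
```

```text
[ 0.44583019 -0.18684494  0.23033503] [-0.03056377  0.87458233  0.63653358]
top [ 70.8 100.1] 3.6 ctr [-34.4  49.5] corners [[-69.7, 99.6], [-69.9, -0.5], [0.9, -0.7], [1.1, 99.4]]
side [71.1 94.5] 3.1 ctr [-31.7  47. ] corners [[-66.7, 94.7], [-67.8, 0.2], [3.4, -0.6], [4.4, 93.9]]
```

View pics/f2.png

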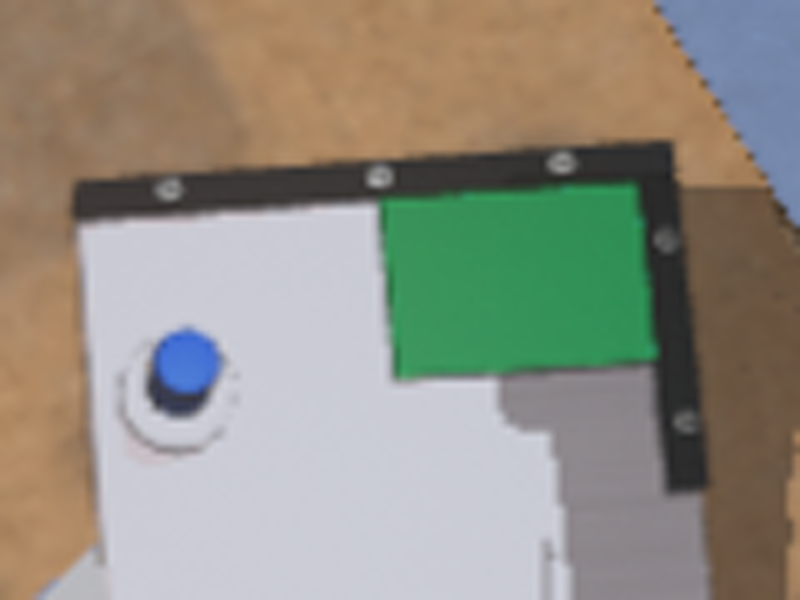

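The top crop shows the plate (520,280) flush in the corner at (-34.4, 49.5) mm, where (-35, 50) is seated. The pusher stands upright at (180,385), released. I'm handing the job in.

```bash
python3 -c "
from plant import r
print(r.close_job())"
```

```text
the job is handed in; nothing more can be done
None
```

I gripped the blue-handled pusher by its handle and pushed the green plate with its white foot, first against the long stop (about 9 N at contact). Then I pushed it along that stop until it met the short stop (about 8 N). I set the pusher down upright on the stage, let go and moved the arm clear. The job was handed in at about 14 s of the 51 s allowed.

- **Plate position:** in the last top view its centre is at (-34.4, 49.5) mm in the stop frame, against (-35, 50) when seated. Its angle agrees with the stage to about 0.1°, and no gap shows at either stop.
- **Pusher and fingers:** the pusher stands upright on the stage, left of the plate. The fingers stayed about 30 mm above the glass throughout. The highest contact force I read was about 17 N, when setting the pusher down.
- **A check that disagreed:** the side camera put the plate's centre about 3 mm off, at (-31.7, 47.0). I put this down to its slanting view and the left edge being partly missing from its outline (94.5 mm measured instead of 100). I trusted the top view, the pictures and the contact forces instead.

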